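# Cover the mixing pots and start the dust extractor

## Task

The dust extractor is about to run, so first cover both clean mixing pots: put each loose lid on the pot it fits, fully seated and level on the rim (the large lid has been left lying on the tall pot, where it does not belong). Once both pots are covered, switch the extractor on by pushing the lever of the grey switch box right over, from leaning towards you to leaning away. Leave the pots and everything else standing where they are.

Things in the scene. Friction and masses are not known exactly. Their poses are not given: they have to be found in the camera images.
- wide_pot: wide, low open pot of bare steel, outer diameter 104 mm, height 75 mm, wall 3 mm (bore 98 mm), empty; loose, 0.6 kg. Origin: centre of its underside, z up.
- wide_pot_rim (a point): centre of the wide pot's mouth, level with the top of the rim (75 mm above the surface).
- tall_pot: narrower, taller open pot of bare steel, outer diameter 76 mm, height 100 mm, wall 3 mm (bore 70 mm), empty; loose, 0.6 kg. At the start the large lid lies on top of it.
- tall_pot_rim (a point): centre of the tall pot's mouth, level with the top of the rim (100 mm above the surface).
- large_lid: loose metal lid of the wide pot: disc 114 mm across, 4 mm thick; under it a locating disc 91 mm across, 8 mm deep, that enters the bore; on top a round black knob. Origin: centre of the locating disc's underside, z up. Above the origin: disc top 12 mm, neck (16 mm across) to 18 mm, knob (26 mm across) 18 to 46 mm. Starts flat on the tall pot's rim. About 0.13 kg.
- large_lid_seat (a point): centre of the underside of the large lid's 114 mm disc, 8 mm above the lid's origin: it lies at the pot's rim point when seated.
- large_lid_knob (a point): point on the large lid's axis at the height to grip the knob, 34 mm above the lid's origin (22 mm above the disc's top).
- small_lid: the tall pot's loose metal lid, same make: disc 86 mm across and 4 mm thick, locating disc 63 mm across reaching 8 mm down, same knob 26 mm across with the same heights. Origin: centre of the underside of the locating disc, z up. Starts on the thin white plate (5 mm) that lies on the counter. About 0.09 kg.
- small_lid_seat (a point): centre of the underside of the small lid's 86 mm disc, 8 mm above the lid's origin.
- small_lid_knob (a point): point on the small lid's axis at the height to grip the knob, 34 mm above the lid's origin.
- switch_base: grey switch box standing on the thin white plate (5 mm) on the counter, fixed to it: 70 mm (x) x 50 mm (y) x 25 mm high, with a black toggle lever on top. Origin: centre of its underside; the lever swings in the box's own x-z plane, and the box's -x side faces roughly to the robot.
- switch_tip (a point): centre of the black ball, 26 mm across, at the end of the lever (it moves with the lever), 80 mm from the pivot; the pivot lies above the box's origin, 22 mm up. Half way (0.5 rad) the lever is upright. It stays where it is left.
- switch (a joint): angle of the lever: 0 leaning to the base's own -x (off), 1.0 at the stop leaning to the base's own +x (on).
- black_spray: bystander: black aerosol can with yellow cap, 66 mm across, 210 mm tall; origin at the centre of its underside (so for all bystanders).
- red_spray: bystander: red aerosol can with yellow cap, 66 mm across, 200 mm tall.
- low_tin: bystander: small white tin with a dark label and paint drips, 72 mm across, 71 mm tall.
- green_label_tin: bystander: white tin with a green label, 75 mm across, 110 mm tall.
- sanding_block: bystander: brown sanding block, 112 (x) x 62 (y) x 26 mm, lying flat.
- solvent_bottle: bystander: plain white plastic bottle with a screw cap, 66 mm across, 124 mm tall.
There are look-alikes about, which are no part of the job. What is shaped like the tall_pot but purple is not meant.

How it is judged:
On the way, in this order (a step that is already met when the one before it is completed fails the run):
1. both lids sit seated and level on their own pots while the switch is still off (horizontal distance between large_lid_seat and wide_pot_rim below 0.007 m and z of large_lid_seat in the frame of wide_pot_rim between -0.003 and 0.003 m and angle between each of large_lid, small_lid's own z axis and vertical below 0.05 rad and horizontal distance between small_lid_seat and tall_pot_rim below 0.007 m and z of small_lid_seat in the frame of tall_pot_rim between -0.003 and 0.003 m and value of joint switch below 0.4 rad), for 0.2 s.
2. the switch lever is pushed over to on (value of joint switch above 0.8 rad), for 0.2 s.
At the end, for the whole second after the job is handed in: Each lid sits on its own pot (large on wide, small on tall): its disc within 3 mm of the rim's height, within 7 mm of centre, tilted less than 0.05 rad, at rest; both pots upright (within 0.05 rad); the switch lever is beyond 0.8 rad, to the on side (horizontal distance between large_lid_seat and wide_pot_rim below 0.007 m and z of large_lid_seat in the frame of wide_pot_rim between -0.003 and 0.003 m and angle between each of large_lid, small_lid, wide_pot, tall_pot's own z axis and vertical below 0.05 rad and horizontal distance between small_lid_seat and tall_pot_rim below 0.007 m and z of small_lid_seat in the frame of tall_pot_rim between -0.003 and 0.003 m and value of joint switch above 0.8 rad and linear speed of each of large_lid, small_lid below 0.02 m/s); the robot touches nothing.
It fails at once if the switch is put on before both pots are covered (value of joint switch above 0.5 rad and not (horizontal distance between large_lid_seat and wide_pot_rim below 0.007 m and z of large_lid_seat in the frame of wide_pot_rim between -0.003 and 0.003 m and angle between each of large_lid, small_lid's own z axis and vertical below 0.05 rad and horizontal distance between small_lid_seat and tall_pot_rim below 0.007 m and z of small_lid_seat in the frame of tall_pot_rim between -0.003 and 0.003 m)).
It fails at once if a pot is shifted by more than 30 mm or tipped (distance of any of wide_pot, tall_pot from where it was at the start of the episode above 0.03 m or angle between any of wide_pot, tall_pot's own z axis and vertical above 0.35 rad).
It fails at once if a bystander is shifted by more than 30 mm or knocked over (distance of any of black_spray, red_spray, low_tin, green_label_tin, sanding_block, solvent_bottle from where it was at the start of the episode above 0.03 m or angle between any of black_spray, red_spray, low_tin, green_label_tin, sanding_block, solvent_bottle's own z axis and vertical above 0.5 rad).
It also fails if it takes over 58 s, if anything falls off the work surface, if the arm or the gripper's body presses on something with over 40 N, if the wrist force passes 120 N, or if a joint passes its speed limit or range.

## Robot

A 6-joint arm with a two-finger parallel gripper is mounted at the origin on a cart in front of the work surface, level with it; the furniture and walls round the work are solid. World frame = base frame: x ahead of the robot, y to its left, z up, the work surface at z = 0. Lengths are in m, angles in rad, forces in N, time in s.
With the tool pointing down it reaches from about 0.275 to 0.85 m from the base axis. Payload 5.2 kg.
Tool frame: the origin (TCP) lies midway between the tips of the shut fingers; the grasp point (between the pads) lies robot.grasp_offset behind it (robot.grasp_offset is the distance from the TCP to the grasp point, in m); z points along the fingers, y is the line along which they close (so a half turn about z gives the same grasp; the last joint's range is limited). The gripper opens to 85 mm and grips with 20 to 120 N. Pads are 22 mm wide; open, the fingers measure 114 mm over their backs; the gripper's body (76 mm by 85 mm) begins 54 mm behind the grasp point. The pads swing forward as they close: fully open they stand 13 mm farther back than shut.
Start: joints at [-1.514, 0.259, 1.535, -0, 1.348, -0.203], TCP at [0.141, -0.532, 0.231] pointing down, gripper open.
Joint ranges: [-3.14, 3.14], [-0.91, 2.08], [0.19, 2.58], [-1.22, 4.36], [0.22, 2.71], [-3.12, 3.12]. Speed limits (rad/s): [2.57, 2.57, 3.14, 3.14, 3.14, 3.14].

## Interface

Orientations are given as a rotation vector (axis times angle).
In Python, from station import robot gives the robot as it stands.
- The arm moves only by the tool carry_out, never from a script. Its argument "motion" is a list that holds one entry, the list of rows, each a list of 5 numbers: the shift along the tool's x, y, z scaled (see below), then the turn about the tool's z scaled (see below), then the closure, from -1 (fully open) to 1 (shut). A call has exactly 5 rows; each row is the pose to reach, as a shift and turn from the pose commanded when the call began, along the tool's axes at that moment; what a row does not reach only later rows make up. The controller multiplies each number of a shift by 0.1 m and each number of a turn by 30 degrees. A row lasts 1/12 s, in which the tool goes at most 41.7 mm and 7.16 degrees, less where a joint would pass 70% of its speed; a pose out of reach is approached as far as the arm can. A call with a number of a shift or a turn outside -1 to 1 is refused whole. A call with a gripper value outside its range is refused whole. The fingers move at their own pace and stop on an object; the grip force is fixed at half the most. Time passes only in rows, so rows that repeat a pose let the fingers close, or fill a call up. It gives the time, the measured TCP pose, the force, the opening and the grip force at its end, in the units of the state.
- robot.state(): the state, without advancing time (a new reading comes with each control period).
- robot.grab_frame(name): name is "side" or "top" or "wrist"; returns a dict with "image" (420x560x3 uint8, blue, green, red), "mtx" (3x3 intrinsics, pixels), "R" (3x3) and "t" (3): a world point X has camera coordinates R X + t; the wrist camera has in their place "tool_from_camera" (4x4, takes a point from camera to tool coordinates, whose origin is the TCP and whose axes are the flange's). Camera axes: x right, y down, z forward; pixel columns grow to the right and rows downward; lengths in m; the calibration is good to about 2 mm. A picture is of the moment at which its call begins: read the wrist's pose just before it. There is no depth.
- robot.hand_in(): hands the job in; it is judged then, once.
The state is a dict: "t": time; "q": joint angles; "dq": joint speeds; "joint_efforts": joint torques, N m; "ee_pos": TCP position; "tcp_rot": TCP orientation; "wrist_force": force on the tool from outside, world axes, zero at the start; "ft_torque": the same for the moment, N m; "gripper_width": opening from 0.0 (shut) to 1.0 (fully open); "grasp_force": force on a finger pad.
Only numpy, scipy, OpenCV 4.12 (cv2) and the standard library are available. Lean on these libraries where they do the work, as an engineer would, in place of code of your own. Each camera call takes 0.05 s, during which the arm holds its last target. There are 200 camera calls.

## Working session

There is one attempt and no reset: what is moved stays moved. The work goes in short steps, Python scripts to look and compute and a tool call to move; the robot and the scene stay as the last step left them, time stands still between calls to the robot, and variables do not carry over. Pictures are saved under pics/ and viewed, at most 10 in all, crops included, and the job is handed in when it is done.

Besides the shell and the picture viewer there is one more tool, called in YAML: its name, and indented under it one key for each argument. carry_out: Moves the arm, as the interface text tells. Its arguments: {"type":"object","properties":{"motion":{"type":"array","items":{"type":"array","items":{"type":"array","items":{"type":"number"}}}}},"required":["motion"]}

```bash
mkdir -p pics; ls; cat > h.py <<'E'
import numpy as np, cv2
from station import robot
from scipy.spatial.transform import Rotation as Ro
def grab(n):
    s=robot.state(); f=robot.grab_frame(n); K=np.array(f['mtx'])
    if n=='wrist':
        T=np.array(f['tool_from_camera']); Rt=Ro.from_rotvec(s['tcp_rot']).as_matrix()
        C=Rt@T[:3,3]+s['ee_pos']; Rw=Rt@T[:3,:3]
    else:
        R=np.array(f['R']); Rw=R.T; C=-R.T@np.array(f['t'])
    return f['image'],K,Rw,C
def ray(K,Rw,uv):
    d=Rw@np.linalg.solve(K,[uv[0],uv[1],1.]); return d/np.linalg.norm(d)
def onz(K,Rw,C,uv,z):
    d=ray(K,Rw,uv); return C+d*(z-C[2])/d[2]
def meet(C1,d1,C2,d2):
    A=np.stack([d1,-d2],1); s=np.linalg.lstsq(A,C2-C1,rcond=None)[0]
    p,q=C1+s[0]*d1,C2+s[1]*d2; return (p+q)/2,np.linalg.norm(p-q)
def proj(K,Rw,C,X):
    p=K@(Rw.T@(np.array(X)-C)); return p[:2]/p[2]
E
python3 - <<'E'
from h import *
for n in ['side','top','wrist']:
    i,K,R,C=grab(n); cv2.imwrite(f'pics/{n}0.png',i); np.savez(f'{n}0.npz',i=i,K=K,R=R,C=C); print(n,C,R[:,2],K[0,0])
print(robot.state(), robot.grasp_offset)
E
```

```text
pics
side [ 0.38450824 -0.75613051  0.74473643] [ 0.14968104  0.75701079 -0.63602693] 399.5354487591855
top [ 0.41412594 -0.01674918  0.95874346] [ 0.14033651  0.02193505 -0.98986086] 404.14764902485797
wrist [ 0.22203051 -0.50895383  0.37328291] [-0.31208481 -0.0812225  -0.94657592] 303.7401162621396
{'t': 0.15, 'q': array([-1.51375536e+00,  2.59187126e-01,  1.53581870e+00, -5.41085872e-06,
        1.34800921e+00, -2.02789813e-01]), 'dq': array([-0.00158617, -0.00105712, -0.00194669, -0.00048259,  0.00011788,
        0.00053043]), 'joint_efforts': array([ 2.05375138e-03, -4.46384060e+01, -2.90818870e+01, -2.70343389e-04,
        8.26398289e-03, -1.93917927e-06]), 'ee_pos': array([ 0.14130731, -0.53112326,  0.23066468]), 'tcp_rot': array([-3.11371073e+00, -4.06812144e-01, -1.54341702e-04]), 'wrist_force': array([ 0.32438627,  0.67422681, -0.51745539]), 'ft_torque': array([-0.00210659, -0.00188475, -0.01626765]), 'grasp_force': 0.0, 'gripper_width': 1.0006476136412625} 0.0187
```

View pics/side0.png

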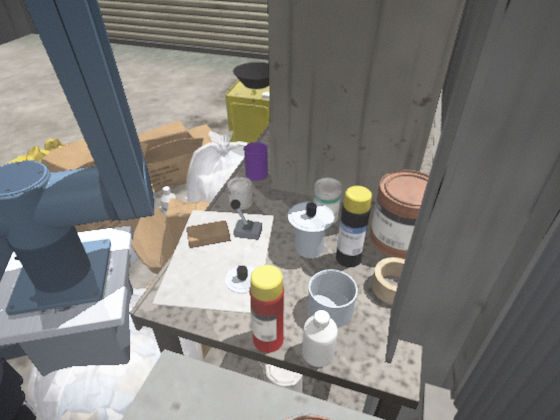

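View pics/top0.png

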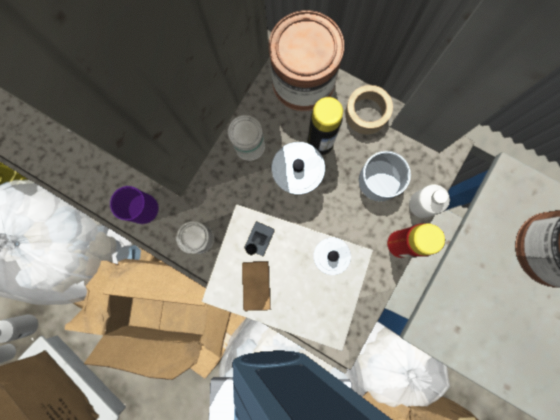

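The top view shows the large lid (299,168) on the tall pot and the small lid (332,257) on the plate. The wide pot is at (386,176), and the switch box at (260,238) has its ball at (251,248). In the side view the knobs are at (311,209) and (242,271), the pot rim at (332,290) and the ball at (236,204).

Possible confusions:
- **Tall pot:** the purple pot (top 133,205; side 256,160) is not meant. The target is the pot under the large lid.
- **Wide pot:** the wooden bowl (370,107) is not steel.
- **Lids and tins:** the clear-topped tins (193,236) and (246,133) have no knob.

A close crop will check these choices.

```bash
cat > m.py <<'E'
from h import *
def load(n):
    d=np.load(n+'0.npz'); return d['i'],d['K'],d['R'],d['C']
def dark(i,uv,r,th=60):
    m=(i.max(2)<th).astype(np.uint8); k=np.zeros_like(m); cv2.circle(k,uv,r,1,-1); m*=k
    n,l,s,c=cv2.connectedComponentsWithStats(m); j=1+np.argmax(s[1:,4]); return c[j],s[j]
E
python3 - <<'E'
from m import *
T=load('top');S=load('side')
for nm,a,b in [('large',(298,166),(311,209)),('small',(333,257),(242,271)),('ball',(251,248),(236,204))]:
    ca,sa=dark(T[0],a,10);cb,sb=dark(S[0],b,10)
    p,g=meet(T[3],ray(T[1],T[2],ca),S[3],ray(S[1],S[2],cb)); print(nm,ca,sa,cb,sb,p.round(4),g.round(4))
a=cv2.resize(T[0][120:290,210:430],None,fx=3.5,fy=3.5,interpolation=cv2.INTER_CUBIC)
cv2.imwrite('pics/topc.png',a)
b=cv2.resize(S[0][180:340,210:380],None,fx=3.5,fy=3.5,interpolation=cv2.INTER_CUBIC)
cv2.imwrite('pics/sidec.png',b)
E
```

```text
large [298.46808511 168.04255319] [294 164   9   8  47] [310.76119403 211.26865672] [307 207   9  10  67] [ 0.6128 -0.0362  0.1263] 0.0063Traceback (most recent call last):
  File "<stdin>", line 4, in <module>
  File "m.py", line 6, in dark
    n,l,s,c=cv2.connectedComponentsWithStats(m); j=1+np.argmax(s[1:,4]); return c[j],s[j]
                                                     ~~~~~~~~~^^^^^^^^^
    return _wrapfunc(a, 'argmax', axis=axis, out=out, **kwds)
    return bound(*args, **kwds)
ValueError: attempt to get argmax of an empty sequence
```

```bash
python3 - <<'E'
from m import *
T=load('top');S=load('side')
a=cv2.resize(T[0][120:290,210:430],None,fx=3.5,fy=3.5,interpolation=cv2.INTER_CUBIC)
cv2.imwrite('pics/topc.png',a)
b=cv2.resize(S[0][180:340,210:380],None,fx=3.5,fy=3.5,interpolation=cv2.INTER_CUBIC)
cv2.imwrite('pics/sidec.png',b)
for th in (80,110):
  for nm,a,b in [('large',(298,166),(311,209)),('small',(333,257),(242,271)),('ball',(251,248),(236,204))]:
    ca,sa=dark(T[0],a,12,th);cb,sb=dark(S[0],b,10,th)
    p,g=meet(T[3],ray(T[1],T[2],ca),S[3],ray(S[1],S[2],cb)); print(nm,ca,sa,cb,sb,p.round(4),g.round(4))
E
```

```text
large [298.13636364 166.25      ] [294 161   9  11  88] [310.85840708 209.24778761] [307 203   9  14 113] [ 0.6142 -0.0352  0.1319] 0.0041
small [332.69230769 255.98717949] [328 252  10   9  78] [241.90566038 272.5       ] [238 266   9  14 106] [ 0.4291 -0.116   0.0359] 0.0025
ball [251.03669725 248.09174312] [245 243  13  12 109] [235.02985075 203.91044776] [231 200   9   9  67] [0.4415 0.0631 0.1017] 0.0005
large [298.10526316 165.73684211] [293 160  11  13 114] [310.70921986 208.45390071] [306 199  11  19 141] [ 0.6142 -0.035   0.1344] 0.0031
small [332.85106383 256.14893617] [328 251  11  11  94] [241.81147541 272.6147541 ] [237 266  10  15 122] [ 0.4288 -0.1164  0.0359] 0.0026
ball [252.96190476 245.4952381 ] [245 236  18  19 210] [234.77011494 204.68965517] [230 200  11  13  87] [0.4437 0.0592 0.1023] 0.0071
```

View pics/topc.png

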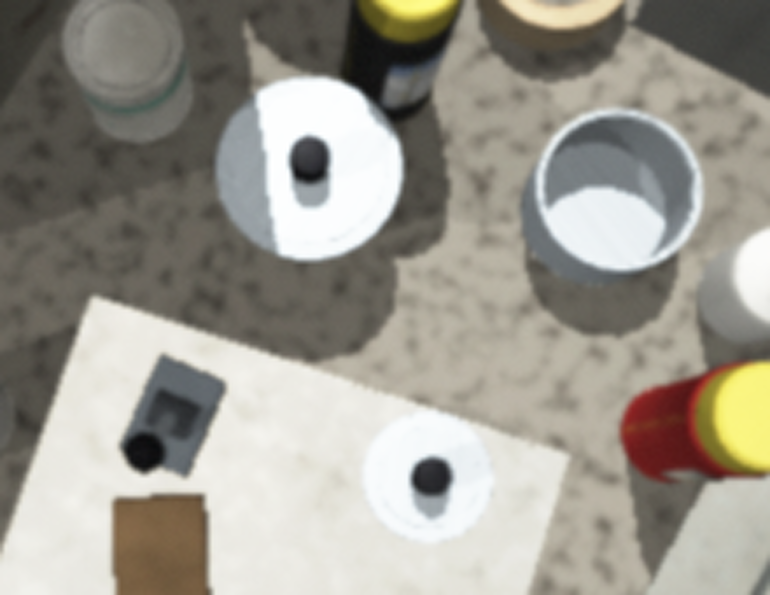

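View pics/sidec.png

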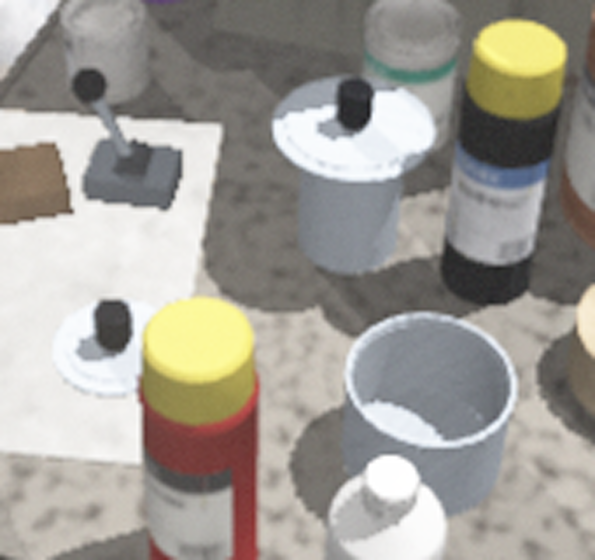

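The crops confirm the choice: both black-knobbed lids, the bare steel wide pot, and the lever leaning towards the sanding block and robot side. Next I measure the remaining positions and clearances.

```bash
cat >> h.py <<'E'
def plan(target,yawdir=None):
    """numbers (shift/0.1 in tool axes) and turn/30deg so tool y aligns with yawdir (deg, mod 180)"""
    s=robot.state(); R=Ro.from_rotvec(s['tcp_rot']).as_matrix()
    d=R.T@(np.array(target)-s['ee_pos'])/0.1
    t=None
    if yawdir is not None:
        v=R.T@[np.cos(np.radians(yawdir)),np.sin(np.radians(yawdir)),0]
        a=np.degrees(np.arctan2(-v[0],v[1])); t=((a+90)%180-90)/30
    print('t',round(s['t'],2),'pos',s['ee_pos'].round(4),'yaw y-axis',np.degrees(np.arctan2(R[1,1],R[0,1])).round(1),'tilt',R[:,2].round(3),'shift',d.round(3),'turn',t,'q6',s['q'][5].round(2),'w',round(s['gripper_width'],3),'F',s['wrist_force'].round(1),round(s['grasp_force'],1))
E
python3 - <<'E'
from m import *
T=load('top');S=load('side')
r=lambda uv,A,z: onz(A[1],A[2],A[3],uv,z).round(4)
pa=np.array([620,190])/3.5+[210,120]; pb=np.array([431,380.5])/3.5+[210,180]
print('wide',r(pa,T,.075),r(pb,S,.075),meet(T[3],ray(T[1],T[2],pa),S[3],ray(S[1],S[2],pb)))
for nm,e in dict(l=(537,185),r=(703,190),t=(622,108),b=(618,272)).items(): print(nm,r(np.array(e)/3.5+[210,120],T,.075))
print('blackcap',r((327,113),T,.205), 'side', r(np.array([516,45])/3.5+[210,180],S,.205))
print('redcap',r((427,240),T,.195),r(np.array([198,325])/3.5+[210,180],S,.195))
print('green',r(np.array([122,35])/3.5+[210,120],T,.11))
print('solv cap',r((436,195),T,.12), r((321,319),S,.12))
b=[(160,353),(227,385),(187,476),(122,450)]
bp=[r(np.array(e)/3.5+[210,120],T,.03) for e in b]; print('box',bp,np.mean(bp,0))
print('ball',r((251,248),T,.097),r((235,204),S,.097))
print('sand', r((256,285),T,.026), 'plank',r((435,330),T,0))
print('lidL disc', r(np.array([310,168])/3.5+[210,120],T,.112),'S disc',r(np.array([428.5,476])/3.5+[210,120],T,.017))
plan([0.6142,-.035,.25],90)
E
```

```text
wide [ 0.6085 -0.2338  0.075 ] [ 0.6122 -0.2374  0.075 ] (array([ 0.61124409, -0.23493817,  0.07166075]), np.float64(0.003996508719514192))
l [ 0.6114 -0.1814  0.075 ]
r [ 0.6088 -0.2861  0.075 ]
t [ 0.662  -0.2365  0.075 ]
b [ 0.5558 -0.2311  0.075 ]
blackcap [ 0.7007 -0.089   0.205 ] side [ 0.7066 -0.0864  0.205 ]
redcap [ 0.4569 -0.2751  0.195 ] [ 0.4641 -0.2699  0.195 ]
green [0.6977 0.0811 0.11  ]
solv cap [ 0.555  -0.3229  0.12  ] [ 0.5527 -0.3361  0.12  ]
box [array([0.5068, 0.0602, 0.03  ]), array([0.486 , 0.0157, 0.03  ]), array([0.4264, 0.0411, 0.03  ]), array([0.4429, 0.084 , 0.03  ])] [0.465525 0.05025  0.03    ]
ball [0.4421 0.0636 0.097 ] [0.4416 0.0688 0.097 ]
sand [0.361  0.0572 0.026 ] plank [ 0.2635 -0.3509  0.    ]
lidL disc [ 0.613  -0.0364  0.112 ] S disc [ 0.4282 -0.1174  0.017 ]
t 0.15 pos [ 0.1413 -0.5311  0.2307] yaw y-axis -75.1 tilt [-0.     0.001 -1.   ] shift [ 5.845 -3.58  -0.187] turn 0.4962426518292394 q6 -0.2 w 1.001 F [ 0.3  0.7 -0.5] 0.0
```

carry_out:
  motion:
    - [[0.2,-0.08,-0.1,0,-1],[0.4,-0.16,-0.2,0,-1],[0.6,-0.24,-0.3,0,-1],[0.8,-0.32,-0.4,0,-1],[1.0,-0.4,-0.5,0,-1]]

```text
t: 0.57
ee_pos: [0.2283, -0.4663, 0.2814]
tcp_rot: [-3.114, -0.406, 0.0]
wrist_force: [0.5, -0.5, 0.4]
gripper_width: 1.003
grasp_force: 0.0
```

carry_out:
  motion:
    - [[0.2,-0.08,0,0,-1],[0.4,-0.16,0,0,-1],[0.6,-0.24,0,0,-1],[0.8,-0.32,0,0,-1],[1.0,-0.4,0,0,-1]]

```text
t: 0.98
ee_pos: [0.3147, -0.4019, 0.2811]
tcp_rot: [-3.115, -0.407, 0.0]
wrist_force: [0.4, 0.6, 0.2]
gripper_width: 0.998
grasp_force: 0.0
```

carry_out:
  motion:
    - [[0.2,-0.08,0,0,-1],[0.4,-0.16,0,0,-1],[0.6,-0.24,0,0,-1],[0.8,-0.32,0,0,-1],[1.0,-0.4,0,0,-1]]

```text
t: 1.4
ee_pos: [0.4011, -0.3376, 0.281]
tcp_rot: [-3.115, -0.407, 0.0]
wrist_force: [0.5, 0.0, 0.1]
gripper_width: 1.004
grasp_force: 0.0
```

carry_out:
  motion:
    - [[0.2,-0.08,0,0,-1],[0.4,-0.16,0,0,-1],[0.6,-0.24,0,0,-1],[0.8,-0.32,0,0,-1],[1.0,-0.4,0,0,-1]]

```text
t: 1.82
ee_pos: [0.4874, -0.2733, 0.281]
tcp_rot: [-3.115, -0.407, 0.001]
wrist_force: [0.5, -1.1, 0.5]
gripper_width: 0.996
grasp_force: 0.0
```

```bash
python3 - <<'E'
from h import *
plan([0.6,-.1,.28],105)
i,K,R,C=grab('wrist'); cv2.imwrite('pics/w1.png',i); np.savez('w1.npz',i=i,K=K,R=R,C=C)
print(C,proj(K,R,C,[.61,-.235,.075]),proj(K,R,C,[.6135,-.0355,.112]))
E
```

```text
t 1.82 pos [ 0.4874 -0.2733  0.281 ] yaw y-axis -75.1 tilt [-0.001  0.    -1.   ] shift [ 1.533 -1.385  0.01 ] turn -0.0036530774157048046 q6 0.6 w 0.996 F [ 0.5 -1.1  0.5] 0.0
[ 0.56825401 -0.25096802  0.42361647] [273.24667594  60.07043691] [ 50.74916631 -15.69279379]
```

carry_out:
  motion:
    - [[0.2,-0.16,0,0,-1],[0.4,-0.32,0,0,-1],[0.6,-0.48,0,0,-1],[0.8,-0.64,0,0,-1],[0.8,-0.7,0,0,-1]]

```text
t: 2.28
ee_pos: [0.548, -0.1831, 0.2807]
tcp_rot: [-3.113, -0.411, -0.001]
wrist_force: [-0.3, -0.5, 0.2]
gripper_width: 1.002
grasp_force: 0.0
```

```bash
python3 - <<'E'
from h import *
plan([0.6,-.1,.28],105)
i,K,R,C=grab('wrist'); cv2.imwrite('pics/w2.png',i); np.savez('w2.npz',i=i,K=K,R=R,C=C)
print(C,proj(K,R,C,[.61,-.235,.075]),proj(K,R,C,[.6135,-.0355,.112]))
E
```

```text
t 2.28 pos [ 0.548  -0.1831  0.2807] yaw y-axis -75.0 tilt [ 0.001  0.002 -1.   ] shift [ 0.718 -0.667  0.009] turn 0.0014011420294461157 q6 0.79 w 1.002 F [-0.3 -0.5  0.2] 0.0
[ 0.62861498 -0.16076531  0.42347331] [337.49490216 140.73614753] [147.01635129  85.88603973]
```

View pics/w2.png

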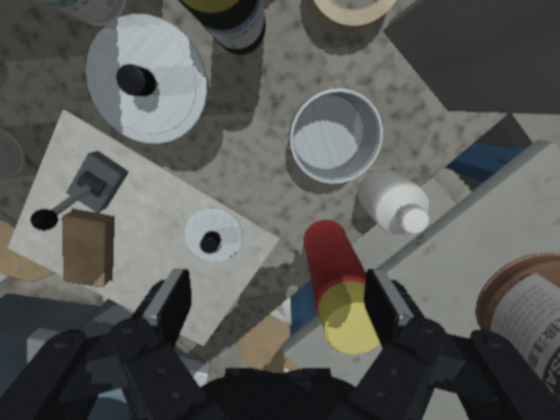

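The wrist view shows the large lid at about (147,80) with its knob at (136,80), and the wide pot rim spanning (290–383, 89–183). The small lid is at (213,235) with its knob at (210,241), and the ball is at (44,219). Next I fit these and triangulate.

```bash
cat > m2.py <<'E'
from h import *
def L(n):
    d=np.load(n+'.npz'); return d['i'],d['K'],d['R'],d['C']
def knob(A,X,r=14,th=55):
    i,K,R,C=A; uv=proj(K,R,C,X); m=(i.max(2)<th).astype(np.uint8); k=np.zeros_like(m); cv2.circle(k,tuple(int(v) for v in uv),r,1,-1); m*=k
    n,l,s,c=cv2.connectedComponentsWithStats(m)
    if n<2: return None
    j=1+np.argmax(s[1:,4]); return c[j],s[j,4]
def circ(A,X,rad,lo=.9,hi=1.12):
    """outer circle: radial search of strongest edge around expected circle of radius rad at X; ellipse fit on plane"""
    i,K,R,C=A; g=cv2.GaussianBlur(i,(3,3),0).astype(float); P=[]
    X=np.array(X)
    for it in range(4):
        P=[]
        w=[.2,.14,.09,.06][it]
        for a in np.linspace(0,2*np.pi,120,endpoint=False):
            rs=np.linspace((1-w)*rad,(1+w)*rad,41)
            pts=[X+[r*np.cos(a),r*np.sin(a),0] for r in rs]; uv=np.float32([proj(K,R,C,p) for p in pts])
            if uv.min()<1 or uv[:,0].max()>558 or uv[:,1].max()>418: continue
            v=cv2.remap(g.astype(np.float32),uv[None,:,0],uv[None,:,1],cv2.INTER_LINEAR)[0]
            e=np.linalg.norm(v[4:]-v[:-4],axis=1); j=np.argmax(e)
            if e[j]>25: P.append(pts[j+2])
        P=np.array(P); 
        for _ in range(5):
            c=np.linalg.lstsq(np.c_[2*P[:,:2],np.ones(len(P))],(P[:,:2]**2).sum(1),rcond=None)[0]
            rr=np.sqrt(c[2]+c[0]**2+c[1]**2); d=abs(np.linalg.norm(P[:,:2]-c[:2],axis=1)-rr); P=P[d<=max(np.median(d)*2.5,.0007)]
        X=np.array([c[0],c[1],X[2]])
    return X,rr,len(P)
E
python3 - <<'E'
from m2 import *
A={n:L(n) for n in ['w1','w2','top0','side0']}
for nm,X,r in [('wide',(.612,-.235,.075),.052),('Llid',(.6135,-.0355,.112),.057),('Slid',(.4285,-.117,.017),.043)]:
    for n in A:
        try: 
            x,rr,k=circ(A[n],X,r); print(nm,n,x.round(4),'r',rr.round(4),k)
        except Exception as e: print(nm,n,e)
for nm,X in [('Lk',(.6135,-.0355,.132)),('Sk',(.4285,-.117,.037)),('ball',(.4415,.064,.098))]:
    D=[]
    for n in A:
        k=knob(A[n],X,th=80 if n!='w2' else 50)
        print(nm,n,k, onz(*A[n][1:],k[0],X[2]).round(4) if k else '')
E
```

```text
wide w1 [ 0.6106 -0.2331  0.075 ] r 0.0501 64
wide w2 [ 0.6106 -0.232   0.075 ] r 0.0504 56
wide top0 [ 0.6074 -0.2324  0.075 ] r 0.05 36
wide side0 [ 0.61   -0.2319  0.075 ] r 0.0505 17
Llid w1 [ 0.6168 -0.0343  0.112 ] r 0.0569 36
Llid w2 [ 0.6166 -0.0345  0.112 ] r 0.0567 68
Llid top0 [ 0.6146 -0.0345  0.112 ] r 0.0574 43
Llid side0 [ 0.5865 -0.0356  0.112 ] r 0.0274 9
Slid w1 too many indices for array: array is 1-dimensional, but 2 were indexed
Slid w2 too many indices for array: array is 1-dimensional, but 2 were indexed
Slid top0 too many indices for array: array is 1-dimensional, but 2 were indexed
Slid side0 too many indices for array: array is 1-dimensional, but 2 were indexed
Lk w1 None 
Lk w2 (array([137.15260323,  83.18312388]), np.int32(557)) [ 0.6144 -0.0348  0.132 ]
Lk top0 (array([298.13636364, 166.25      ]), np.int32(88)) [ 0.6121 -0.035   0.132 ]
Lk side0 (array([310.85840708, 209.24778761]), np.int32(113)) [ 0.6163 -0.035   0.132 ]
Sk w1 (array([151.19221411, 184.93430657]), np.int32(411)) [ 0.4302 -0.1162  0.037 ]
Sk w2 (array([210.23776224, 241.72727273]), np.int32(286)) [ 0.4306 -0.1161  0.037 ]
Sk top0 (array([332.69230769, 255.98717949]), np.int32(78)) [ 0.4279 -0.1158  0.037 ]
Sk side0 (array([241.90566038, 272.5       ]), np.int32(106)) [ 0.4303 -0.1171  0.037 ]
ball w1 None 
ball w2 (array([ 44.37851662, 219.04092072]), np.int32(391)) [0.4403 0.066  0.098 ]
ball top0 (array([251.03669725, 248.09174312]), np.int32(109)) [0.4419 0.0635 0.098 ]
ball side0 (array([235.02985075, 203.91044776]), np.int32(67)) [0.4416 0.0678 0.098 ]
```

carry_out:
  motion:
    - [[0.14,-0.16,0,0,-0.4],[0.28,-0.32,0,0,-0.4],[0.42,-0.48,0,0,-0.4],[0.5,-0.6,0,0,-0.4],[0.55,-0.65,0,0,-0.4]]

```text
t: 2.75
ee_pos: [0.5824, -0.1079, 0.2812]
tcp_rot: [-3.115, -0.408, 0.001]
wrist_force: [-0.4, -0.5, 0.1]
gripper_width: 0.698
grasp_force: 0.0
```

carry_out:
  motion:
    - [[0.14,-0.16,0.1,0,-0.4],[0.28,-0.32,0.25,0,-0.4],[0.42,-0.5,0.4,0,-0.4],[0.5,-0.61,0.5,0,-0.4],[0.5,-0.61,0.6,0,-0.4]]

```text
t: 3.17
ee_pos: [0.6154, -0.0355, 0.2203]
tcp_rot: [-3.114, -0.41, 0.001]
wrist_force: [-0.5, -0.4, -0.1]
gripper_width: 0.703
grasp_force: 0.0
```

```bash
python3 - <<'E'
from m2 import *
plan([0.6165,-.0345,.118])
A=grab('wrist'); cv2.imwrite('pics/w3.png',A[0]); np.savez('w3.npz',i=A[0],K=A[1],R=A[2],C=A[3])
print(circ(A,(.6165,-.0345,.112),.057))
k=knob(A,(.6165,-.0345,.132),r=30,th=50); print(k,onz(*A[1:],k[0],.132))
print(meet(A[3],ray(A[1],A[2],k[0]),L('w2')[3],ray(*L('w2')[1:3],(137.15,83.2))))
E
```

```text
t 3.17 pos [ 0.6154 -0.0355  0.2203] yaw y-axis -75.0 tilt [-0.001  0.001 -1.   ] shift [ 0.013 -0.006  1.023] turn None q6 1.07 w 0.703 F [-0.5 -0.4 -0.1] 0.0
(array([ 0.61656773, -0.03383585,  0.112     ]), np.float64(0.05693869845572738), 34)
(array([277.5952381 , 214.39642857]), np.int32(840)) [ 0.61554274 -0.03452661  0.132     ]
(array([ 0.61470016, -0.03445985,  0.13068446]), np.float64(0.0008259345882438784))
```

carry_out:
  motion:
    - [[0,0,0.3,0,-0.4],[0,0,0.6,0,-0.4],[0,0,0.85,0,-0.4],[0.01,-0.01,0.97,0,-0.4],[0.01,-0.01,1.0,0,-0.4]]

```text
t: 3.63
ee_pos: [0.6142, -0.0368, 0.1189]
tcp_rot: [-3.114, -0.405, 0.007]
wrist_force: [0.5, 0.4, 0.2]
gripper_width: 0.697
grasp_force: 0.0
```

carry_out:
  motion:
    - [[0,0,0.02,0,1],[0,0,0.02,0,1],[0,0,0.02,0,1],[0,0,0.02,0,1],[0,0,0.02,0,1]]

```text
t: 4.05
ee_pos: [0.6171, -0.0362, 0.1213]
tcp_rot: [3.114, 0.407, 0.005]
wrist_force: [-0.1, -0.0, 5.9]
gripper_width: 0.283
grasp_force: 59.5
```

carry_out:
  motion:
    - [[0,0,0,0,1],[0,0,-0.1,0,1],[0,0,-0.3,0,1],[0,0,-0.6,0,1],[0,0,-0.9,0,1]]

```text
t: 4.47
ee_pos: [0.615, -0.0358, 0.2098]
tcp_rot: [-3.114, -0.407, 0.004]
wrist_force: [0.4, -0.8, -1.7]
gripper_width: 0.283
grasp_force: 59.0
```

```bash
python3 - <<'E'
from m2 import *
plan([0.6106,-.2325,.2])
A=grab('wrist'); cv2.imwrite('pics/w4.png',A[0]); np.savez('w4.npz',i=A[0],K=A[1],R=A[2],C=A[3])
E
```

```text
t 4.47 pos [ 0.615  -0.0358  0.2098] yaw y-axis -75.1 tilt [-0.003  0.001 -1.   ] shift [-0.548  1.89   0.097] turn None q6 1.07 w 0.283 F [ 0.4 -0.8 -1.7] 59.0
```

View pics/w4.png

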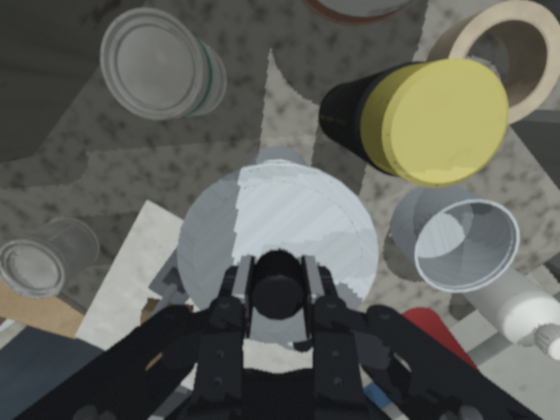

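The lid is held level by its knob, with the tall pot's rim just visible behind it and the wide pot at about (455,240). Next I measure the lid's offset in the tool.

```bash
python3 - <<'E'
from m2 import *
A=L('w4'); s=robot.state(); T=s['ee_pos']
for dz in (0,.002): print(circ(A,(T[0],T[1],T[2]-.009+dz),.057), T)
# rim of wide pot
print(circ(A,(.6106,-.2325,.075),.052))
for n in ['w1','w2','w4']:
  for rr in (.052,.0495): print(n,circ(L(n),(.611,-.2325,.075),rr))
E
```

```text
(array([ 0.61938422, -0.03348732,  0.20869842]), np.float64(0.05397183321320844), 44) [ 0.61843951 -0.03657161  0.21769842]
(array([ 0.61822288, -0.03449414,  0.21069842]), np.float64(0.05619193903106107), 24) [ 0.61843951 -0.03657161  0.21769842]
(array([ 0.61149669, -0.23077862,  0.075     ]), np.float64(0.05028104365675912), 52)
w1 (array([ 0.61063051, -0.23296572,  0.075     ]), np.float64(0.0501933252036348), 63)
w1 (array([ 0.61074165, -0.23296526,  0.075     ]), np.float64(0.050274488205704904), 66)
w2 (array([ 0.61054639, -0.23213353,  0.075     ]), np.float64(0.05042196005580806), 57)
w2 (array([ 0.61058352, -0.23212716,  0.075     ]), np.float64(0.05042311201149903), 52)
w4 (array([ 0.61161902, -0.23070987,  0.075     ]), np.float64(0.050235813203850205), 51)
w4 (array([ 0.61133206, -0.2309774 ,  0.075     ]), np.float64(0.05022844830399788), 48)
```

carry_out:
  motion:
    - [[-0.14,0.1,0,0,1],[-0.28,0.22,0,0,1],[-0.42,0.35,0,0,1],[-0.54,0.45,0,0,1],[-0.58,0.51,0,0,1]]

```text
t: 4.93
ee_pos: [0.5717, -0.1014, 0.2097]
tcp_rot: [3.115, 0.405, -0.001]
wrist_force: [0.3, 0.8, -1.8]
gripper_width: 0.284
grasp_force: 59.0
```

carry_out:
  motion:
    - [[-0.03,0.18,0,0,1],[-0.06,0.36,0,0,1],[-0.1,0.56,0,0,1],[-0.13,0.76,0,0,1],[-0.13,0.9,0,0,1]]

```text
t: 5.35
ee_pos: [0.5837, -0.1921, 0.2095]
tcp_rot: [3.115, 0.406, 0.0]
wrist_force: [1.0, 0.1, -1.0]
gripper_width: 0.281
grasp_force: 59.1
```

carry_out:
  motion:
    - [[0.04,0.15,0,0,1],[0.1,0.35,0,0,1],[0.14,0.47,0.0,0,1],[0.14,0.47,0.0,0,1],[0.14,0.47,0.0,0,1]]

```text
t: 5.77
ee_pos: [0.6093, -0.2324, 0.2088]
tcp_rot: [-3.114, -0.406, 0.001]
wrist_force: [-0.5, 0.4, -1.7]
gripper_width: 0.286
grasp_force: 59.2
```

```bash
python3 - <<'E'
from m2 import *
plan([0.6108,-.2322,.1])
A=grab('wrist'); cv2.imwrite('pics/w5.png',A[0]); np.savez('w5.npz',i=A[0],K=A[1],R=A[2],C=A[3])
plan([0.6108,-.2322,.1])
T=robot.state()['ee_pos']; R=A[2]
for z in (-.011,-.009,-.007): print(circ(A,(T[0],T[1],T[2]+z),.057)) 
k=knob(A,T+[0,0,.012],r=40,th=45); print(k,onz(*A[1:],k[0],T[2]+.012))
for n,X,r in [('tall',(.616,-.035,.1),.038)]:
  print(circ(A,X,r),proj(*A[1:],X))
E
```

```text
t 5.77 pos [ 0.6093 -0.2324  0.2088] yaw y-axis -75.2 tilt [-0.001  0.001 -1.   ] shift [0.015 0.003 1.088] turn None q6 0.78 w 0.286 F [-0.5  0.4 -1.7] 59.2
t 5.82 pos [ 0.609  -0.2317  0.2089] yaw y-axis -75.1 tilt [-0.001  0.001 -1.   ] shift [0.016 0.011 1.089] turn None q6 0.78 w 0.284 F [-0.4  0.9 -1.6] 59.2
(array([ 0.60844385, -0.23157203,  0.19789001]), np.float64(0.05716563207730617), 69)
(array([ 0.6095661 , -0.23128373,  0.19989001]), np.float64(0.056385372666781945), 66)
(array([ 0.61053374, -0.23104584,  0.20189001]), np.float64(0.055708312631597603), 65)
(array([277.68936295, 285.43892461]), np.int32(3422)) [ 0.60828434 -0.23185547  0.22089001]
(array([ 0.61792386, -0.03369541,  0.1       ]), np.float64(0.037948226456327845), 74) [ 46.10194192 140.12067367]
```

View pics/w5.png

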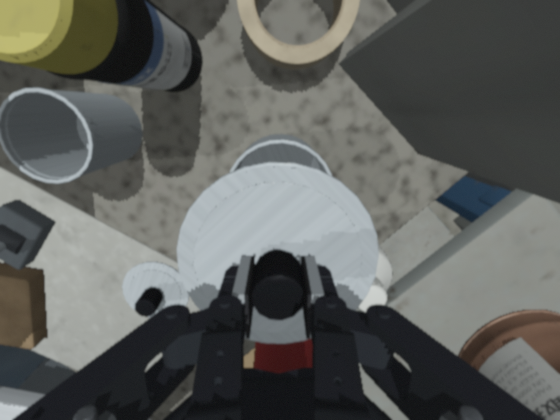

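Lid and tool axes coincide to within 1 mm. The view shows the wide pot's far rim behind the lid at about (280,140), and the bare tall pot at (46,135). Now I lower the lid.

carry_out:
  motion:
    - [[0.01,0.005,0.25,0,1],[0.02,0.01,0.5,0,1],[0.02,0.01,0.75,0,1],[0.02,0.01,0.9,0,1],[0.02,0.01,0.95,0,1]]

```text
t: 6.23
ee_pos: [0.6093, -0.2304, 0.1111]
tcp_rot: [-3.111, -0.408, 0.007]
wrist_force: [0.1, -0.2, -1.4]
gripper_width: 0.284
grasp_force: 59.2
```

```bash
python3 - <<'E'
from m2 import *
plan([0.611,-.2322,.0883])
E
```

```text
t 6.23 pos [ 0.6093 -0.2304  0.1111] yaw y-axis -75.1 tilt [-0.005  0.003 -1.   ] shift [0.013 0.023 0.228] turn None q6 0.78 w 0.284 F [ 0.1 -0.2 -1.4] 59.2
```

carry_out:
  motion:
    - [[0,0.0,0.03,0,1],[0,0,0.06,0,1],[0,0,0.09,0,1],[0,0,0.1,0,1],[0,0,0.1,0,1]]

```text
t: 6.65
ee_pos: [0.6117, -0.2329, 0.105]
tcp_rot: [3.114, 0.407, 0.001]
wrist_force: [-0.4, -0.1, -1.3]
gripper_width: 0.285
grasp_force: 59.2
```

```bash
python3 - <<'E'
from m2 import *
plan([0.611,-.2322,.0883])
E
```

```text
t 6.65 pos [ 0.6117 -0.2329  0.105 ] yaw y-axis -75.1 tilt [ 0.001 -0.001 -1.   ] shift [-0.005 -0.008  0.167] turn None q6 0.78 w 0.285 F [-0.4 -0.1 -1.3] 59.2
```

carry_out:
  motion:
    - [[-0.005,-0.007,0.04,0,1],[-0.005,-0.007,0.07,0,1],[-0.005,-0.007,0.1,0,1],[-0.005,-0.007,0.13,0,1],[-0.005,-0.007,0.14,0,1]]

```text
t: 7.07
ee_pos: [0.6106, -0.2322, 0.0897]
tcp_rot: [-3.115, -0.407, 0.0]
wrist_force: [0.1, -0.2, -1.1]
gripper_width: 0.283
grasp_force: 59.1
```

carry_out:
  motion:
    - [[0,0,0.0,0,1],[0,0,0.01,0,1],[0,0,0.02,0,1],[0,0,0.03,0,1],[0,0,0.03,0,1]]

```text
t: 7.48
ee_pos: [0.6107, -0.2322, 0.0883]
tcp_rot: [3.115, 0.407, 0.001]
wrist_force: [-1.9, 1.6, 3.8]
gripper_width: 0.287
grasp_force: 59.6
```

carry_out:
  motion:
    - [[0,0,0,0,-0.4],[0,0,0,0,-0.4],[0,0,0,0,-0.4],[0,0,-0.1,0,-0.4],[0,0,-0.3,0,-0.4]]

```text
t: 7.9
ee_pos: [0.609, -0.2313, 0.1152]
tcp_rot: [-3.112, -0.406, 0.007]
wrist_force: [0.9, -1.0, 0.1]
gripper_width: 0.697
grasp_force: 0.0
```

carry_out:
  motion:
    - [[0,0,-0.3,0,-0.4],[-0.1,-0.1,-0.6,0,-0.4],[-0.3,-0.33,-0.8,0,-0.4],[-0.5,-0.55,-0.8,0,-0.4],[-0.7,-0.8,-0.8,0,-0.4]]

```text
t: 8.32
ee_pos: [0.5228, -0.1734, 0.1998]
tcp_rot: [3.112, 0.406, 0.006]
wrist_force: [0.2, 0.0, 0.6]
gripper_width: 0.698
grasp_force: 0.0
```

carry_out:
  motion:
    - [[-0.2,-0.22,0,0,-0.4],[-0.4,-0.44,0,0,-0.4],[-0.6,-0.66,0.3,0,-0.4],[-0.75,-0.79,0.5,0,-0.4],[-0.75,-0.79,0.5,0,-0.4]]

```text
t: 8.73
ee_pos: [0.423, -0.1116, 0.1439]
tcp_rot: [-3.109, -0.407, 0.013]
wrist_force: [-1.1, 1.4, -0.5]
gripper_width: 0.702
grasp_force: 0.0
```

carry_out:
  motion:
    - [[0,0,0,0,-0.4],[0,0,0,0,-0.4],[0,0,0,0,-0.4],[0,0,0,0,-0.4],[0,0,0,0,-0.4]]

```text
t: 9.15
ee_pos: [0.4308, -0.1165, 0.148]
tcp_rot: [3.114, 0.406, 0.002]
wrist_force: [0.5, 1.3, -0.3]
gripper_width: 0.696
grasp_force: 0.0
```

```bash
python3 - <<'E'
from m2 import *
plan([0.4304,-.1162,.0258])
A=grab('wrist'); cv2.imwrite('pics/w6.png',A[0]); np.savez('w6.npz',i=A[0],K=A[1],R=A[2],C=A[3])
k=knob(A,(.4304,-.1162,.037),r=25,th=60); print(k,onz(*A[1:],k[0],.037))
B=L('w2'); print(meet(A[3],ray(A[1],A[2],k[0]),B[3],ray(B[1],B[2],(210.2,241.7))))
for n in ('w6','w2'):
  print(proj(*L(n)[1:],(.4304,-.1162,.017)))
t,S=[(lambda A:A)(grab(n)) for n in ('top','side')]
cv2.imwrite('pics/chk.png',np.hstack([cv2.resize(t[0][110:240,330:460],(400,400)),cv2.resize(S[0][220:350,260:390],(400,400))]))
np.savez('side1.npz',i=S[0],K=S[1],R=S[2],C=S[3])
np.savez('top1.npz',i=t[0],K=t[1],R=t[2],C=t[3])
E
```

```text
t 9.15 pos [ 0.4308 -0.1165  0.148 ] yaw y-axis -75.1 tilt [ 0.002 -0.001 -1.   ] shift [-0.005 -0.006  1.222] turn None q6 0.8 w 0.696 F [ 0.5  1.3 -0.3] 0.0
(array([277.51078167, 207.01752022]), np.int32(742)) [ 0.42992507 -0.11601238  0.037     ]
(array([ 0.42963452, -0.11597928,  0.03551702]), np.float64(0.0004710536052828874))
[277.81066012 199.9114299 ]
[213.21092214 236.03661857]
```

View pics/chk.png

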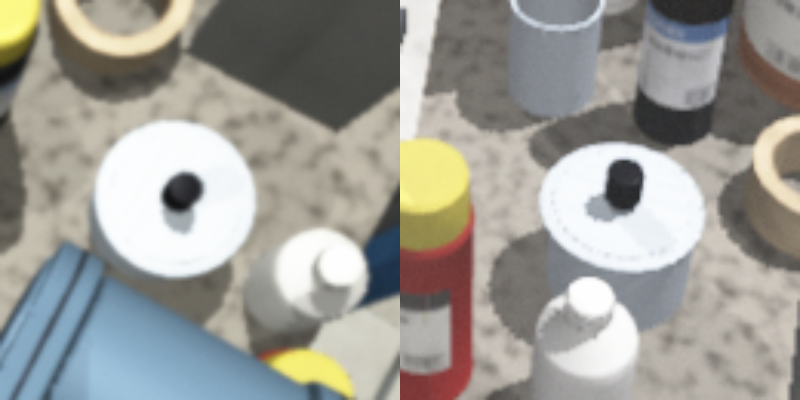

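The large lid sits level and flush on the wide pot, with its knob at about (183,190) and (625,183) in the two halves. Now the small lid; its knob triangulates to z 0.0355, against 0.037 expected.

carry_out:
  motion:
    - [[0,-0.01,0.25,0,-0.4],[-0.01,-0.01,0.5,0,-0.4],[-0.01,-0.01,0.75,0,-0.4],[-0.01,-0.01,0.95,0,-0.4],[-0.01,-0.01,1.0,0,-0.4]]

```text
t: 9.72
ee_pos: [0.4266, -0.1141, 0.0447]
tcp_rot: [-3.112, -0.406, 0.007]
wrist_force: [0.4, -0.4, -0.9]
gripper_width: 0.699
grasp_force: 0.0
```

carry_out:
  motion:
    - [[0,0,0.1,0,-0.4],[0,0,0.18,0,-0.4],[0,0,0.22,0,-0.4],[0,0,0.22,0,-0.4],[0,0,0.22,0,-0.4]]

```text
t: 10.13
ee_pos: [0.4288, -0.1153, 0.0257]
tcp_rot: [3.115, 0.407, 0.001]
wrist_force: [-0.8, -0.1, 0.0]
gripper_width: 0.704
grasp_force: 0.0
```

```bash
python3 - <<'E'
from m2 import *
plan([0.43,-.1161,.0258])
E
```

```text
t 10.13 pos [ 0.4288 -0.1153  0.0257] yaw y-axis -75.1 tilt [ 0. -0. -1.] shift [ 0.01   0.011 -0.001] turn None q6 0.8 w 0.704 F [-0.8 -0.1  0. ] 0.0
```

carry_out:
  motion:
    - [[0.01,0.01,0,0,-0.4],[0.01,0.01,0,0,1],[0.01,0.01,0,0,1],[0.01,0.01,0,0,1],[0.01,0.01,0,0,1]]

```text
t: 10.55
ee_pos: [0.43, -0.116, 0.026]
tcp_rot: [3.115, 0.407, 0.001]
wrist_force: [0.3, 1.1, 5.0]
gripper_width: 0.286
grasp_force: 58.5
```

carry_out:
  motion:
    - [[0,0,0,0,1],[0,0,-0.15,0,1],[0,0,-0.4,0,1],[0,0,-0.7,0,1],[0,0,-0.95,0,1]]

```text
t: 10.97
ee_pos: [0.4295, -0.1157, 0.1217]
tcp_rot: [-3.115, -0.407, 0.0]
wrist_force: [-0.4, -0.8, -1.1]
gripper_width: 0.281
grasp_force: 58.9
```

carry_out:
  motion:
    - [[0.1,0,-0.3,0,1],[0.3,0,-0.6,0,1],[0.5,-0.1,-0.8,0,1],[0.7,-0.1,-0.8,0,1],[0.9,-0.14,-0.8,0,1]]

```text
t: 11.38
ee_pos: [0.5148, -0.0793, 0.2025]
tcp_rot: [3.113, 0.406, 0.006]
wrist_force: [0.6, 0.0, -1.2]
gripper_width: 0.282
grasp_force: 58.9
```

carry_out:
  motion:
    - [[0.2,-0.03,0,0,1],[0.4,-0.06,0,0,1],[0.6,-0.1,0,0,1],[0.75,-0.14,0,0,1],[0.85,-0.14,0,0,1]]

```text
t: 11.8
ee_pos: [0.5925, -0.0426, 0.1999]
tcp_rot: [-3.114, -0.409, 0.0]
wrist_force: [-0.1, 0.0, -0.5]
gripper_width: 0.287
grasp_force: 58.9
```

carry_out:
  motion:
    - [[0,0,0,0,1],[0,0,0,0,1],[0,0,0,0,1],[0,0,0,0,1],[0,0,0,0,1]]

```text
t: 12.22
ee_pos: [0.591, -0.0442, 0.2005]
tcp_rot: [3.115, 0.406, -0.0]
wrist_force: [-0.6, -1.9, -1.1]
gripper_width: 0.288
grasp_force: 58.9
```

```bash
python3 - <<'E'
from m2 import *
plan([0.6179,-.0337,.12])
A=grab('wrist'); cv2.imwrite('pics/w7.png',A[0]); np.savez('w7.npz',i=A[0],K=A[1],R=A[2],C=A[3])
T=robot.state()['ee_pos']; print(T)
for z in (-.011,-.009): print(circ(A,(T[0],T[1],T[2]+z),.043)) 
for n in ('w5','w7','w6','top1','side1'):
  for r in (.038,.0365):
   try: print(n,circ(L(n),(.6175,-.034,.1),r))
   except Exception as e: print(n,e)
E
```

```text
t 12.22 pos [ 0.591  -0.0442  0.2005] yaw y-axis -75.2 tilt [-0. -0. -1.] shift [ 0.287 -0.033  0.805] turn None q6 1.05 w 0.288 F [-0.6 -1.9 -1.1] 58.9
[ 0.59113098 -0.04419526  0.20057   ]
(array([ 0.591189  , -0.04317803,  0.18957   ]), np.float64(0.042711029885309504), 44)
(array([ 0.59223489, -0.04289147,  0.19157   ]), np.float64(0.04215067662353979), 43)
w5 (array([ 0.61782175, -0.03378987,  0.1       ]), np.float64(0.03794022455601541), 71)
w5 (array([ 0.61700172, -0.0338508 ,  0.1       ]), np.float64(0.03731096073211296), 83)
w7 (array([ 0.61781617, -0.03602514,  0.1       ]), np.float64(0.035798939071086944), 34)
w7 (array([ 0.61736675, -0.03572675,  0.1       ]), np.float64(0.03616516689180611), 37)
w6 too many indices for array: array is 1-dimensional, but 2 were indexed
w6 too many indices for array: array is 1-dimensional, but 2 were indexed
top1 (array([ 0.1670471 , -0.01415716,  0.1       ]), np.float64(0.4147642992652212), 1)
top1 too many indices for array: array is 1-dimensional, but 2 were indexed
side1 too many indices for array: array is 1-dimensional, but 2 were indexed
side1 too many indices for array: array is 1-dimensional, but 2 were indexed
```

carry_out:
  motion:
    - [[-0.2,0,0,0,1],[-0.4,0,0,0,1],[-0.6,0,0,0,1],[-0.6,0,0,0,1],[-0.6,0,0,0,1]]

```text
t: 12.68
ee_pos: [0.533, -0.0596, 0.2008]
tcp_rot: [3.115, 0.405, 0.001]
wrist_force: [0.7, 0.3, 0.5]
gripper_width: 0.281
grasp_force: 58.9
```

```bash
python3 - <<'E'
from m2 import *
s=robot.state(); print(s['dq'].round(3))
A=grab('wrist'); np.savez('w8.npz',i=A[0],K=A[1],R=A[2],C=A[3])
plan([0.6179,-.0345,.12])
c=None
for r in (.038,.0365): c=circ(A,(.6175,-.034,.1),r); print(c)
im=A[0].copy()
for a in np.linspace(0,6.28,24):
    p=proj(*A[1:],(.6176+.038*np.cos(a),-.0345+.038*np.sin(a),.1)); cv2.circle(im,tuple(int(round(v)) for v in p),0,(0,0,255),-1)
u=proj(*A[1:],(.6175,-.0345,.1)); print(u)
x,y=[int(max(0,v-75)) for v in u]
cv2.imwrite('pics/c8.png',cv2.resize(im[y:y+150,x:x+150],(600,600),interpolation=cv2.INTER_NEAREST))
E
```

```text
[ 0.01   0.023 -0.038  0.003 -0.008  0.005]
t 12.73 pos [ 0.5338 -0.0595  0.2009] yaw y-axis -75.2 tilt [ 0.001 -0.    -1.   ] shift [ 0.876 -0.027  0.81 ] turn None q6 0.99 w 0.283 F [ 0.1 -0.1  0.4] 58.9
(array([ 0.61630482, -0.03475828,  0.1       ]), np.float64(0.036412908597997076), 65)
(array([ 0.61628631, -0.03455743,  0.1       ]), np.float64(0.03636202291341169), 61)
[275.19203507  99.4414232 ]
```

View pics/c8.png

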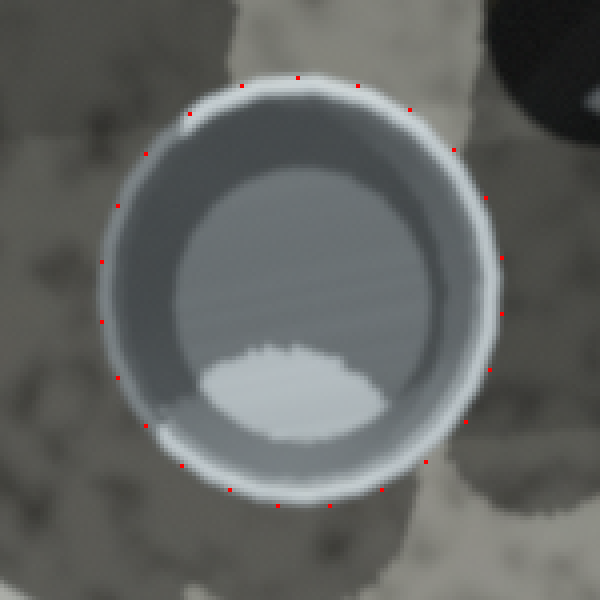

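The overlay of the circle at (0.6176, -0.0345, 0.1) matches the outer rim to within about 0.3 mm.

carry_out:
  motion:
    - [[0.25,0,0,0,1],[0.5,-0.01,0,0,1],[0.75,-0.02,0,0,1],[0.88,-0.02,0.1,0,1],[0.88,-0.02,0.25,0,1]]

```text
t: 13.15
ee_pos: [0.6229, -0.034, 0.1764]
tcp_rot: [3.113, 0.409, 0.01]
wrist_force: [-1.5, -1.9, -1.5]
gripper_width: 0.284
grasp_force: 58.9
```

carry_out:
  motion:
    - [[0,0,0.2,0,1],[0,0,0.35,0,1],[0,0,0.42,0,1],[0,0,0.42,0,1],[0,0,0.42,0,1]]

```text
t: 13.57
ee_pos: [0.6186, -0.0346, 0.1334]
tcp_rot: [-3.115, -0.407, -0.0]
wrist_force: [0.4, -0.2, -1.5]
gripper_width: 0.285
grasp_force: 58.9
```

```bash
python3 - <<'E'
from m2 import *
plan([0.618,-.035,.113])
E
```

```text
t 13.57 pos [ 0.6186 -0.0346  0.1334] yaw y-axis -75.1 tilt [-0.  0. -1.] shift [-0.007  0.002  0.204] turn None q6 1.08 w 0.285 F [ 0.4 -0.2 -1.5] 58.9
```

carry_out:
  motion:
    - [[-0.005,0,0.05,0,1],[-0.005,0,0.1,0,1],[-0.005,0,0.14,0,1],[-0.005,0,0.17,0,1],[-0.005,0,0.18,0,1]]

```text
t: 13.98
ee_pos: [0.6174, -0.0348, 0.1148]
tcp_rot: [-3.115, -0.407, 0.001]
wrist_force: [0.7, -0.0, -0.9]
gripper_width: 0.286
grasp_force: 58.9
```

carry_out:
  motion:
    - [[0,0,0.0,0,1],[0,0,0.01,0,1],[0,0,0.02,0,1],[0,0,0.03,0,1],[0,0,0.03,0,1]]

```text
t: 14.4
ee_pos: [0.618, -0.0348, 0.1133]
tcp_rot: [3.115, 0.407, 0.002]
wrist_force: [-2.2, -0.5, 4.5]
gripper_width: 0.286
grasp_force: 59.4
```

The lid seats at the expected height with 4.5 N of contact force. I release it and go to the switch.

carry_out:
  motion:
    - [[0,0,0,0,-0.4],[0,0,0,0,-0.4],[0,0,0,0,-0.4],[0,0,-0.1,0,-0.4],[0,0,-0.3,0,-0.4]]

```text
t: 14.82
ee_pos: [0.6159, -0.0344, 0.1403]
tcp_rot: [-3.113, -0.406, 0.008]
wrist_force: [0.4, -0.3, -0.3]
gripper_width: 0.699
grasp_force: 0.0
```

carry_out:
  motion:
    - [[0,0,-0.2,0,-0.4],[0,0,-0.5,0,-0.4],[-0.2,-0.2,-0.8,0,0],[-0.4,-0.4,-0.8,0,1],[-0.6,-0.6,-0.8,0,1]]

```text
t: 15.23
ee_pos: [0.545, 0.0077, 0.2252]
tcp_rot: [3.114, 0.406, 0.008]
wrist_force: [-0.1, 0.3, 0.4]
gripper_width: 0.28
grasp_force: 0.0
```

carry_out:
  motion:
    - [[-0.2,-0.2,0,0,1],[-0.4,-0.4,0,0,1],[-0.6,-0.6,0,0,1],[-0.7,-0.65,0,0,1],[-0.7,-0.65,0,0,1]]

```text
t: 15.65
ee_pos: [0.4579, 0.0535, 0.2232]
tcp_rot: [3.115, 0.41, 0.0]
wrist_force: [0.3, 1.1, -0.4]
gripper_width: 0.002
grasp_force: 0.0
```

carry_out:
  motion:
    - [[-0.2,-0.15,0,0,1],[-0.4,-0.3,0,0,1],[-0.56,-0.45,0,0,1],[-0.56,-0.47,0,0,1],[-0.56,-0.47,0,0,1]]

```text
t: 16.07
ee_pos: [0.3946, 0.0836, 0.223]
tcp_rot: [3.114, 0.408, 0.003]
wrist_force: [0.2, -0.4, 0.2]
gripper_width: -0.002
grasp_force: 0.0
```

```bash
python3 - <<'E'
from m2 import *
plan([0.394,.083,.085],70)
A=grab('wrist'); cv2.imwrite('pics/w9.png',A[0]); np.savez('w9.npz',i=A[0],K=A[1],R=A[2],C=A[3])
S=grab('side'); T=grab('top'); 
k=knob(A,(.4405,.066,.1),r=30,th=50); print(k,onz(*A[1:],k[0],.1))
B=L('w2'); print(meet(A[3],ray(A[1],A[2],k[0]),B[3],ray(B[1],B[2],(44.38,219.04))))
print(proj(*A[1:],(.6176,-.0345,.112)), proj(*A[1:],(.467,.05,.03)), proj(*A[1:],(.4405,.066,.1)))
cv2.imwrite('pics/c9.png',np.hstack([A[0][:, :],cv2.resize(S[0][170:300,230:360],(420,420))])[:, :])
cv2.imwrite('pics/c9.png',cv2.resize(cv2.imread('pics/c9.png'),(800,343)))
E
```

```text
t 16.07 pos [0.3946 0.0836 0.223 ] yaw y-axis -75.1 tilt [ 0.002 -0.    -1.   ] shift [-0.01   0.003  1.38 ] turn 1.1638113112169426 q6 1.24 w -0.002 F [ 0.2 -0.4  0.2] 0.0
(array([314.01244168, 158.09642302]), np.int32(643)) [0.44163042 0.06390384 0.1       ]
(array([0.4418032 , 0.06406217, 0.10070955]), np.float64(0.00018778757521657034))
[529.25487469 -50.6295893 ] [325.92983053 127.92528337] [311.34138457 158.7284837 ]
```

View pics/c9.png

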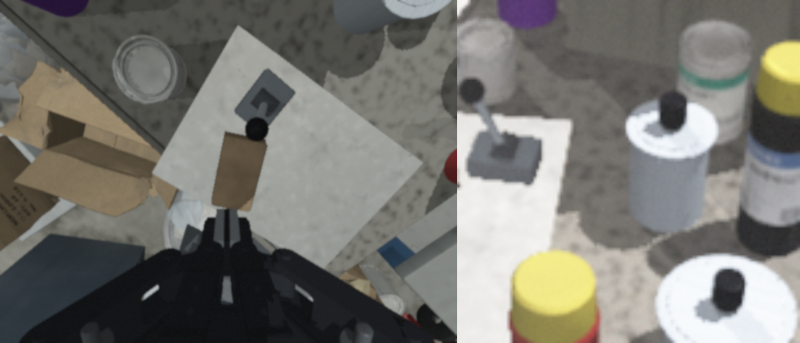

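Both lids are on. The ball is at (0.4418, 0.0641, 0.1007). I turn the fingers square to the push while computing the box axis.

carry_out:
  motion:
    - [[0,0,0,0.2,1],[0,0,0,0.4,1],[0,0,0,0.6,1],[0,0,0,0.8,1],[0,0,0,1.0,1]]

```text
t: 16.63
ee_pos: [0.395, 0.083, 0.2223]
tcp_rot: [3.113, -0.423, 0.0]
wrist_force: [0.7, -0.1, 0.1]
gripper_width: 0.001
grasp_force: 0.0
```

```bash
python3 - <<'E'
from m2 import *
A=L('w9')
P=[onz(*A[1:],np.array(p)*1.225,.03) for p in [(265,69),(295,90),(236,103)]]
d=P[0]-P[2]; print(P,d,np.degrees(np.arctan2(d[1],d[0])),np.linalg.norm(d)); c=(P[1]+P[2])/2; print(c)
b=np.array([.4418,.0641]); u=c[:2]-b; print(np.degrees(np.arctan2(u[1],u[0])),np.linalg.norm(u))
plan([0.394,.083,.085],70)
E
```

```text
[array([0.50771903, 0.06451972, 0.03      ]), array([0.49375851, 0.01949692, 0.03      ]), array([0.45858921, 0.08859677, 0.03      ])] [ 0.04912982 -0.02407705  0.        ] -26.108083954390782 0.05471237065212189
[0.47617386 0.05404685 0.03      ]
-16.302358763031403 0.03581379427137744
t 16.63 pos [0.395  0.083  0.2223] yaw y-axis -105.5 tilt [ 0. -0. -1.] shift [-0.01   0.002  1.373] turn 0.15137102348114506 q6 1.77 w 0.001 F [ 0.7 -0.1  0.1] 0.0
```

carry_out:
  motion:
    - [[0,0.02,0.2,0.1,1],[0,0.025,0.4,0.1,1],[0,0.025,0.6,0.1,1],[0,0.025,0.8,0.1,1],[0,0.025,1.0,0.1,1]]

```text
t: 17.05
ee_pos: [0.3944, 0.0806, 0.1214]
tcp_rot: [3.102, -0.496, 0.001]
wrist_force: [-0.3, -0.0, -0.0]
gripper_width: -0.006
grasp_force: 0.0
```

carry_out:
  motion:
    - [[0,0,0.15,0,1],[0,0,0.3,0,1],[0,0,0.37,0,1],[0,0,0.37,0,1],[0,0,0.37,0,1]]

```text
t: 17.47
ee_pos: [0.3937, 0.0809, 0.0853]
tcp_rot: [3.102, -0.495, -0.001]
wrist_force: [-0.0, 0.7, 0.2]
gripper_width: -0.0
grasp_force: 0.0
```

```bash
python3 - <<'E'
from m2 import *
plan([0.3945,.0804,.085],71)
plan([0.5144,.039,.097],71)
E
```

```text
t 17.47 pos [0.3937 0.0809 0.0853] yaw y-axis -108.1 tilt [-0.001 -0.    -1.   ] shift [0.009 0.002 0.003] turn 0.028689706252599003 q6 1.81 w -0.0 F [-0.   0.7  0.2] 0.0
t 17.47 pos [0.3937 0.0809 0.0853] yaw y-axis -108.1 tilt [-0.001 -0.    -1.   ] shift [ 1.277  0.023 -0.118] turn 0.028689706252599003 q6 1.81 w -0.0 F [-0.   0.7  0.2] 0.0
```

carry_out:
  motion:
    - [[0.1,0,0,0,1],[0.2,0,0,0,1],[0.3,0.01,0,0,1],[0.38,0.01,0,0,1],[0.46,0.01,0,0,1]]

```text
t: 17.88
ee_pos: [0.4377, 0.0655, 0.0856]
tcp_rot: [-3.102, 0.495, -0.001]
wrist_force: [-1.7, -0.1, 1.7]
gripper_width: 0.002
grasp_force: 0.6
```

carry_out:
  motion:
    - [[0.08,0,0,0,1],[0.16,0,0,0,1],[0.24,0.01,0,0,1],[0.32,0.01,0,0,1],[0.38,0.01,0,0,1]]

```text
t: 18.3
ee_pos: [0.4731, 0.0528, 0.0851]
tcp_rot: [3.102, -0.495, -0.0]
wrist_force: [-1.0, 0.8, -0.3]
gripper_width: 0.003
grasp_force: 0.5
```

```bash
cat > sw.py <<'E'
from m2 import *
plan([0.5144,.039,.097],71)
for n in ('side','top'):
    A=grab(n); k=knob(A,(.508,.04,.1),r=12,th=70); print(n,k,onz(*A[1:],k[0],.1) if k else '')
E
python3 sw.py
```

```text
t 18.3 pos [0.4731 0.0528 0.0851] yaw y-axis -108.1 tilt [-0. -0. -1.] shift [ 0.435  0.003 -0.119] turn 0.02911033029987209 q6 1.76 w 0.003 F [-1.   0.8 -0.3] 0.5
side (array([256.73529412, 206.05882353]), np.int32(68)) [0.49523201 0.04458435 0.1       ]
top None
```

carry_out:
  motion:
    - [[0.04,0,0,0,1],[0.08,0,0,0,1],[0.11,0,0,0,1],[0.14,0,0,0,1],[0.14,0,0,0,1]]

```text
t: 18.82
ee_pos: [0.4837, 0.0495, 0.085]
tcp_rot: [-3.102, 0.495, 0.007]
wrist_force: [-6.2, 1.5, 3.7]
gripper_width: -0.002
grasp_force: 3.3
```

```bash
python3 sw.py
```

```text
t 18.82 pos [0.4837 0.0495 0.085 ] yaw y-axis -108.1 tilt [-0.005  0.001 -1.   ] shift [ 0.324  0.005 -0.122] turn 0.02945931103492588 q6 1.76 w -0.002 F [-6.2  1.5  3.7] 3.3
side (array([260.94117647, 207.97058824]), np.int32(68)) [0.5044998  0.03455363 0.1       ]
top None
```

carry_out:
  motion:
    - [[0.02,0,0,0,1],[0.04,0,0,0,1],[0.05,0,0,0,1],[0.05,0,0,0,1],[0.05,0,0,0,1]]

```text
t: 19.33
ee_pos: [0.4841, 0.0493, 0.0847]
tcp_rot: [-3.101, 0.494, 0.02]
wrist_force: [-15.9, 6.5, 14.1]
gripper_width: -0.003
grasp_force: 9.3
```

```bash
python3 sw.py
```

```text
t 19.33 pos [0.4841 0.0493 0.0847] yaw y-axis -108.1 tilt [-0.012  0.003 -1.   ] shift [ 0.318  0.004 -0.127] turn 0.03035563656906296 q6 1.76 w -0.003 F [-15.9   6.5  14.1] 9.3
side (array([260.94117647, 207.97058824]), np.int32(68)) [0.5044998  0.03455363 0.1       ]
top None
```

At the stop: the force rises and nothing moves. I back off the way I came, then rise clear and verify.

carry_out:
  motion:
    - [[-0.1,0,0,0,1],[-0.25,0,0,0,1],[-0.4,0,0,0,1],[-0.6,0,0,0,1],[-0.8,0,0,0,1]]

```text
t: 19.85
ee_pos: [0.4145, 0.0722, 0.0856]
tcp_rot: [-3.102, 0.495, -0.003]
wrist_force: [0.6, 0.1, 0.5]
gripper_width: -0.002
grasp_force: 0.0
```

carry_out:
  motion:
    - [[-0.1,0,-0.2,0,1],[-0.1,0,-0.4,0,1],[-0.1,0,-0.7,0,1],[-0.1,0,-1.0,0,1],[-0.1,0,-1.0,0,1]]

```text
t: 20.27
ee_pos: [0.4088, 0.0751, 0.1909]
tcp_rot: [-3.102, 0.494, -0.018]
wrist_force: [1.6, 0.3, 0.1]
gripper_width: 0.007
grasp_force: 0.0
```

carry_out:
  motion:
    - [[0,0,0,0,1],[0,0,0,0,1],[0,0,0,0,1],[0,0,0,0,1],[0,0,0,0,1]]

```text
t: 20.68
ee_pos: [0.4042, 0.0753, 0.1843]
tcp_rot: [3.102, -0.495, -0.003]
wrist_force: [-0.4, -0.5, -0.7]
gripper_width: 0.002
grasp_force: 0.0
```

```bash
python3 - <<'E'
from m2 import *
W=grab('wrist');S=grab('side')
kw=knob(W,(.514,.039,.097),r=25,th=55);ks=knob(S,(.508,.037,.098),r=12,th=70); print(kw,ks)
print('ball',meet(W[3],ray(W[1],W[2],kw[0]),S[3],ray(S[1],S[2],ks[0])))
T=grab('top')
for X,B in [((.6108,-.2322,.099),'w'),((.618,-.0347,.124),'t')]:
    a,b=knob(T,X,th=80),knob(S,X,th=80); print(B,meet(T[3],ray(T[1],T[2],a[0]),S[3],ray(S[1],S[2],b[0])))
plan([0.5,0,.2])
E
```

```text
(array([283.93277311,  63.41416567]), np.int32(833)) (array([260.67142857, 208.        ]), np.int32(70))
ball (array([0.50614114, 0.0379269 , 0.09737522]), np.float64(0.0036647150271508274))
w (array([ 0.60926041, -0.23152726,  0.09785241]), np.float64(0.0024292131778713534))
t (array([ 0.61545451, -0.03441628,  0.12530457]), np.float64(0.004028293001180598))
t 20.83 pos [0.4046 0.0753 0.1848] yaw y-axis -108.1 tilt [-0.001  0.    -1.   ] shift [ 1.141  0.419 -0.153] turn None q6 1.8 w 0.001 F [-0.9  0.1  0.5] 0.0
```

```bash
python3 -c "
from station import robot
print(robot.hand_in())"
```

```text
the job is handed in; nothing more can be done
None
```

I put both lids on their own pots and pushed the switch lever over to its stop, then handed the job in at about 21 s. Camera checks put both lid knobs at their seated heights, but the hand-in returned no verdict.

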